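# Half-close the lid over the sample tubes

## Robot

A 6-joint arm with a two-finger parallel gripper is mounted at the origin on the work surface. World frame = base frame: x ahead of the robot, y to its left, z up, the work surface at z = 0. Lengths are in m, angles in rad, forces in N, time in s.
With the tool pointing down it reaches from about 0.25 to 0.775 m from the base axis. Payload 4 kg.
Tool frame: the origin (TCP) lies on the centre line of the jaws, within the pads' length; the fingertips stand 8 mm ahead of it and the grasp point (between the pads) lies 11 mm behind it; y points along the fingers, x is the direction in which the jaws open and shut, and the axes are right-handed (so a half turn about y gives the same grasp; the last joint's range is limited). The gripper opens to 94 mm and grips with 3 to 60 N. Pads are 16 mm wide; open, the fingers measure 119 mm over their backs; the gripper's body (75 mm by 177 mm) begins 78 mm behind the grasp point.
Start: joints at [-1.398, 0.087, 1.371, -0, 1.684, -0.103], TCP at [0.15, -0.529, 0.214] pointing down, gripper open.
Joint ranges: [-3.1, 3.1], [-0.76, 2.03], [0.27, 2.55], [-1.08, 4.22], [0.17, 2.65], [-2.57, 2.57]. Speed limits (rad/s): [2.79, 2.79, 3.14, 3.14, 3.14, 3.14].

## Interface

Orientations are given as [roll, pitch, yaw] about the fixed x, y, z axes, in that order (R = Rz(yaw) Ry(pitch) Rx(roll)).
In Python, from bench import robot gives the robot as it stands.
- The arm moves only by the tool step_arm, never from a script. Its argument "commands" is a list of rows, each an object with "xyz": the shift along the world's x, y, z in m, a list of three; "twist": the turn, a rotation vector about the world's x, y, z in degrees, a list of three. In form: [{"xyz": [tx, ty, tz], "twist": [ax, ay, az]}, ...]. A call has 1 to 12 rows; each row is the pose to reach, as a shift and turn from the pose commanded when the call began; what a row does not reach only later rows make up. A row lasts 1/12 s, in which the tool goes at most 41.7 mm and 7.16 degrees, less where a joint would pass 70% of its speed; a pose out of reach is approached as far as the arm can. A call with a gripper value outside its range is refused whole. "fingers" is the closure in counts, from 0 (fully open) to 255 (shut), set as the call begins (left out, the last holds). The fingers move at their own pace and stop on an object; the grip force is fixed at half the most. Time passes only in rows, so rows that repeat a pose let the fingers close. It gives the time, the measured TCP pose, the force and the opening at its end, in the units of the state.
- robot.get_obs(): the state, without advancing time (a new reading comes with each control period).
- robot.snapshot(name): name is "scene" or "top" or "wrist"; returns (picture, depth): 480x640x3 uint8, red, green, blue; 480x640 float32, m along the optical axis (not along the pixel's ray), 0 where there is no reading.
- robot.camera_info(name): a dict with "fx", "fy", "cx", "cy" (pixels), "R" (3x3) and "t" (3): a world point X has camera coordinates R X + t. Camera axes: x right, y down, z forward; pixel columns grow to the right and rows downward; lengths in m; the calibration is good to about 2 mm. A picture is of the moment at which its call begins: read the wrist's pose just before it. camera_info takes no time and is no camera call; for the wrist camera it gives the pose at the moment of the call.
- robot.close_job(): hands the job in, once; it reports no verdict.
The state is a dict: "time": time; "joint_positions": joint angles; "qvel": joint speeds; "joint_torque": joint torques, N m; "tool_pos": TCP position; "ee_rot": TCP orientation; "wrist_force": force on the tool from outside, world axes, zero at the start; "wrist_torque": the same for the moment, N m; "width": finger opening in m.
Only numpy, scipy, OpenCV 4.12 (cv2) and the standard library are available. Lean on these libraries where they do the work, as an engineer would, in place of code of your own. Each camera call takes 0.05 s, during which the arm holds its last target.

## Task

Two white boxes with black hinged lids stand open on the lab bench. Fold the lid of the larger box, the one with the sample tubes, half-way down so that it slopes over the tubes at about 45 degrees and stays there, shading them while they can still be reached. Leave the smaller tip box and its lid as they are.

Things in the scene. Friction and masses are not known exactly. Their poses are not given: they have to be found in the camera images.
- tube_lid (a joint): Opening angle of the larger box's lid in rad: 0 = shut flat on the box, 1.57 = standing straight up, 1.95 = stop, leaning back away from the box. It starts between 1.35 and 1.85. The hinge is stiff (0.22 N m of friction, about 2.5 N at 90 mm from the hinge), so the lid stays at any angle where it is left.
- tube_hinge (a point): Point on the hinge line of the larger box, midway along it, 58 mm above the bench. The box is fixed to the bench: white, 120 mm wide from hinge to front, 160 mm long along the hinge, 55 mm high, full of capped tubes that stay below its rim. Axes fixed to the box: x is level and points from the hinge across the box to its front, y runs along the hinge, z is up. At opening angle a the lid runs from here along (cos a) x + (sin a) z.
- tube_lid_edge (a point): Middle of the free edge of the larger box's lid, in mid-thickness, 124 mm from the hinge line. The lid is a flat black plastic plate 124 x 160 mm, 6 mm thick, centred on the hinge line. Axes move with the lid: x points from the hinge to this edge, y along the hinge, z is the normal of the outer face (up when shut).
- tip_lid_edge (a point): Bystander: middle of the free edge of the smaller box's lid, 88 mm from its hinge (the lid is a black plate 88 x 95 mm, 6 mm thick, standing about upright on a stiff hinge 48 mm above the bench). Axes move with the lid: x from hinge to edge, y along the hinge. The box is white, fixed, 85 x 95 mm, 45 mm high, filled with yellow pipette tips.

How it is judged:
By the outcome, as a careful person would: the job done as asked, in the order asked, and still so for the second after the job is handed in, with the robot touching nothing.
It also fails if it takes over 29 s, if anything falls off the work surface, if the arm or the gripper's body presses on something with over 40 N, if the wrist force passes 120 N, or if a joint passes its speed limit or range.

## Working session

There is one attempt and no reset: what is moved stays moved. The work goes in short steps, Python scripts to look and compute and a tool call to move; the robot and the scene stay as the last step left them, time stands still between calls to the robot, and variables do not carry over. Pictures are saved under pics/ and viewed, and the job is handed in when it is done.

Besides the shell and the picture viewer there is one more tool, called after "Emit:" as name(argument=value, ...), one argument or row to a line, values as JSON. step_arm: Moves the arm, as the interface text tells. Its arguments: {"type":"object","properties":{"commands":{"type":"array"},"fingers":{"type":"number"}},"required":["commands"]}

```bash
mkdir -p pics
python3 - <<'E'
from bench import robot
import cv2,numpy as np
o=robot.get_obs();print(o)
for n in("scene","top"):
    p,d=robot.snapshot(n);np.savez(f"pics/{n}0.npz",p=p,d=d,**robot.camera_info(n))
    cv2.imwrite(f"pics/{n}0.png",p[:,:,::-1]);print(robot.camera_info(n))
E
```

```text
{'time': 0.0, 'joint_positions': array([-1.39810233e+00,  8.79291944e-02,  1.37223750e+00,  2.86666778e-05,
        1.68360758e+00, -1.03101082e-01]), 'qvel': array([ 5.18579200e-05,  7.34065291e-04, -1.54140426e-03,  8.99486090e-04,
        2.71891269e-03, -6.16589989e-04]), 'joint_torque': array([ 1.48740787e-05, -3.40186429e+01, -3.02421641e+01,  7.17672310e-02,
        3.30538850e-02, -1.57912750e-04]), 'tool_pos': array([ 0.14968417, -0.5286869 ,  0.21232677]), 'ee_rot': array([-1.57054346,  0.00216711, -1.29499778]), 'wrist_force': array([-0.52160911, -1.04017446,  0.6116294 ]), 'wrist_torque': array([ 0.00539936, -0.01911492,  0.00767084]), 'width': 0.0938826984476832}
{'fx': 443.62408512692, 'fy': 443.62408512692, 'cx': 327.66945535174784, 'cy': 249.06395457551096, 'R': array([[ 0.6528866 ,  0.75744965,  0.00301731],
       [ 0.61510511, -0.52785916, -0.58567091],
       [-0.44202352,  0.38423265, -0.81054332]]), 't': array([-0.33401527, -0.27407304,  1.00882462])}
{'fx': 512.2074037891675, 'fy': 512.2074037891675, 'cx': 316.9490092458768, 'cy': 245.30212591219907, 'R': array([[-0.02288956, -0.99973579,  0.00210072],
       [-0.99242507,  0.02246838, -0.12077939],
       [ 0.12070028, -0.0048494 , -0.99267715]]), 't': array([-8.46122752e-04,  5.44896222e-01,  8.84120511e-01])}
```

View pics/scene0.png

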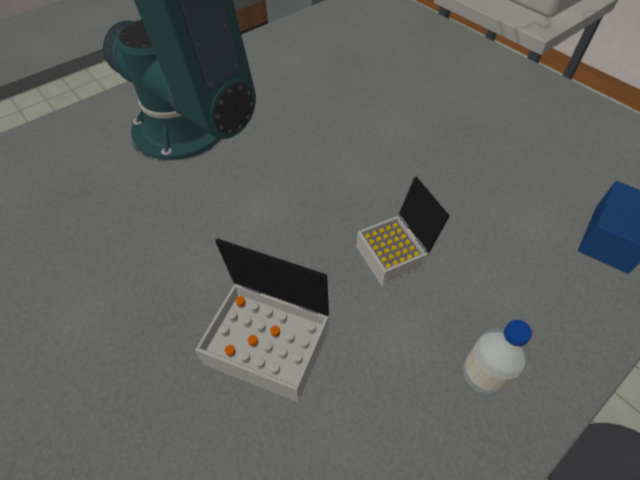

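View pics/top0.png

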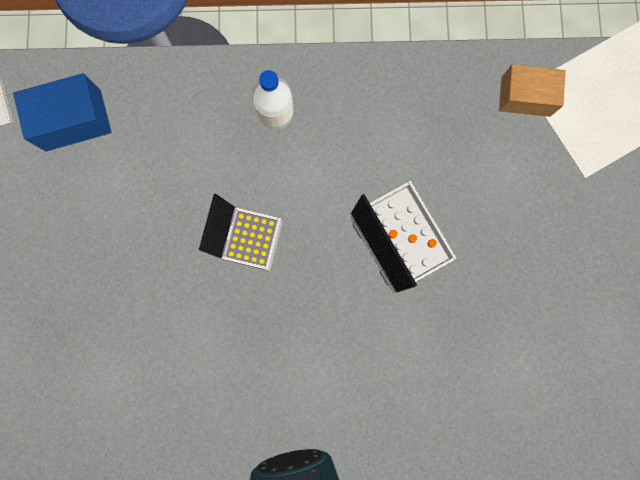

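The larger box is at about (405,240) in the top view, with its lid edge running from (360,200) to (405,290). The tip box is at (250,235). Next I'll fit the box and lid from the depth data.

```bash
cat > h.py <<'E'
import numpy as np,cv2
def cloud(z):
    p,d=z['p'],z['d'];v,u=np.mgrid[:480,:640]
    C=np.stack([(u-z['cx'])/z['fx']*d,(v-z['cy'])/z['fy']*d,d],-1)
    return (C-z['t'])@z['R'],p.astype(int),d
def lidpts(z,thr=60,c=(0.54,-0.16),r=0.2,zmin=.07):
    X,p,d=cloud(z)
    m=(d>0)&(p.max(-1)<thr)&(X[...,2]>zmin)&(X[...,2]<.25)&(np.hypot(X[...,0]-c[0],X[...,1]-c[1])<r)
    m=cv2.erode(m.astype(np.uint8),np.ones((3,3)))>0
    return X[m],m
def plane(P):
    for _ in range(4):
        c=P.mean(0);n=np.linalg.svd(P-c,full_matrices=False)[2][2];e=(P-c)@n;P=P[abs(e)<max(2.0*e.std(),.001)]
    return c,n,e.std(),len(P)
E
python3 - <<'E'
from h import *
for n in("scene","top"):
    z=np.load(f"pics/{n}0.npz");X,p,d=cloud(z)
    for (u,v) in ([(405,240),(250,235)] if n=="top" else [(265,345),(393,245),(280,280),(423,215)]): print(n,u,v,X[v,u],p[v,u])
    # white rim of box
    c0=X[240,405] if n=="top" else X[345,265]
    m=(d>0)&(p.min(-1)>120)&(np.hypot(*(X[...,:2]-c0[:2]).transpose(2,0,1))<.14)&(X[...,2]>.046)&(X[...,2]<.064)
    m=cv2.morphologyEx(m.astype(np.uint8),cv2.MORPH_OPEN,np.ones((1,1)))>0
    Q=X[m];r=cv2.minAreaRect(Q[:,:2].astype(np.float32));print("rim",r,len(Q),np.median(Q[:,2]));print(cv2.boxPoints(r))
    L,m=lidpts(z,60,c0[:2],.16)
    c,nn,s,k=plane(L);print("lid",c,nn,s,k,L.min(0),L.max(0))
    print("angle n-elev",np.arcsin(abs(nn[2])), "az",np.arctan2(nn[1],nn[0]))
E
```

```text
scene 265 345 [ 0.57213056 -0.1734379   0.0495528 ] [151 148 142]
scene 393 245 [0.56092918 0.107587   0.03627668] [130 115  66]
scene 280 280 [ 0.5435004  -0.11541927  0.13353061] [22 21 21]
scene 423 215 [0.5786241  0.14829088 0.10150211] [27 26 27]
rim ((0.5570507049560547, -0.16628548502922058), (0.15982019901275635, 0.12042392790317535), 28.02993392944336) 2061 0.052649093020480646
[[ 0.4582183  -0.15068863]
 [ 0.5148095  -0.2569871 ]
 [ 0.6558831  -0.18188234]
 [ 0.5992919  -0.07558388]]
lid [ 0.53691186 -0.11840543  0.13493123] [-0.46840513  0.88039547  0.07416505] 0.00039558516221521126 3216 [ 0.46542094 -0.158726    0.07332515] [ 0.60548161 -0.07902707  0.1856034 ]
angle n-elev 0.07423320840116131 az 2.059745766897636
top 405 240 [ 0.55129311 -0.17211954  0.02870017] [230 226 220]
top 250 235 [0.56504363 0.10553386 0.04012825] [228 192  79]
rim ((0.5555096864700317, -0.16219031810760498), (0.16009871661663055, 0.1258038431406021), 27.790037155151367) 1151 0.05045795798048592
[[ 0.45536613 -0.14386502]
 [ 0.51401997 -0.2551589 ]
 [ 0.65565324 -0.18051562]
 [ 0.5969994  -0.06922174]]
lid [ 0.52947647 -0.11446229  0.13629568] [ 0.46718665 -0.8807067  -0.07805353] 0.00035164584159908744 1509 [ 0.46115257 -0.15568859  0.07568256] [ 0.59890291 -0.07551841  0.18436964]
angle n-elev 0.07813299927738412 az -1.0830725141721729
```

The fit gives the hinge middle at about (0.528, -0.112), box x-axis azimuth -1.082, and lid angle about 1.495 rad. I'll close the fingers and go behind the lid at a safe height, turning +12° to line up with the box.

Emit:
step_arm(
  commands=[
    {"xyz": [0.02, 0.026, 0.018], "twist": [0, 0, 1]},
    {"xyz": [0.042, 0.055, 0.035], "twist": [0, 0, 2]},
    {"xyz": [0.065, 0.085, 0.05], "twist": [0, 0, 3]},
    {"xyz": [0.09, 0.117, 0.06], "twist": [0, 0, 4]},
    {"xyz": [0.115, 0.149, 0.06], "twist": [0, 0, 5]},
    {"xyz": [0.14, 0.181, 0.06], "twist": [0, 0, 6]},
    {"xyz": [0.165, 0.213, 0.06], "twist": [0, 0, 7]},
    {"xyz": [0.19, 0.246, 0.06], "twist": [0, 0, 8]},
    {"xyz": [0.215, 0.278, 0.06], "twist": [0, 0, 9]},
    {"xyz": [0.24, 0.31, 0.06], "twist": [0, 0, 10]},
    {"xyz": [0.265, 0.342, 0.06], "twist": [0, 0, 11]},
    {"xyz": [0.29, 0.374, 0.06], "twist": [0, 0, 12.2]},
  ],
  fingers=255,
)

```text
time: 1.1
tool_pos: [0.4404, -0.1532, 0.2732]
ee_rot: [-1.571, 0.0, -1.081]
wrist_force: [0.3, -0.3, -0.7]
width: 0.0171
```

Emit:
step_arm(
  commands=[
    {"xyz": [0.022, 0.03, 0]},
    {"xyz": [0.044, 0.06, 0]},
    {"xyz": [0.064, 0.087, 0]},
    {"xyz": [0.064, 0.087, -0.03]},
    {"xyz": [0.064, 0.087, -0.06]},
    {"xyz": [0.064, 0.087, -0.085]},
    {"xyz": [0.064, 0.087, -0.1]},
    {"xyz": [0.064, 0.087, -0.1]},
    {"xyz": [0.064, 0.087, -0.1]},
  ],
  fingers=255,
)

```text
validation failed for argument at $.co...
```

Run:
```python
from bench import robot
import cv2,numpy as np
o=robot.get_obs();print(o['tool_pos'],o['width'],o['joint_positions'])
p,d=robot.snapshot("scene");cv2.imwrite("pics/s1.png",p[:,:,::-1])
```

```text
[ 0.44040773 -0.15324281  0.27319341] 0.017116112352024353 [-4.56416528e-01 -1.04066844e-01  1.44336673e+00 -1.61105523e-04
  1.80247902e+00  6.24642182e-01]
```

View pics/s1.png

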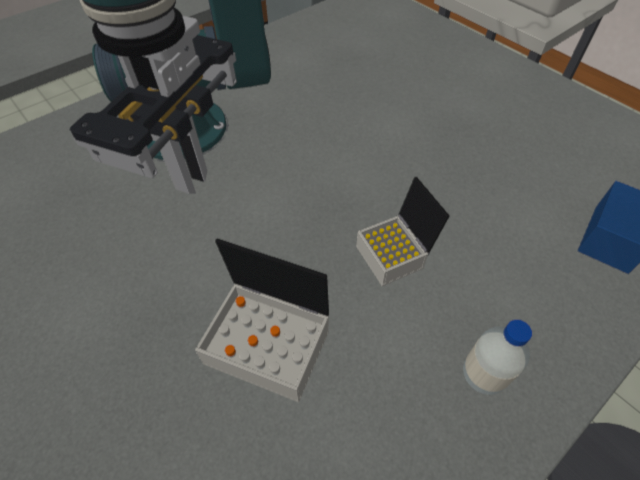

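The gripper is at about (150,130), clear of the lid. The call was refused because "twist" is required, so I'll send it again.

Emit:
step_arm(
  commands=[
    {"xyz": [0.022, 0.03, 0], "twist": [0, 0, 0]},
    {"xyz": [0.044, 0.06, 0], "twist": [0, 0, 0]},
    {"xyz": [0.064, 0.087, 0], "twist": [0, 0, 0]},
    {"xyz": [0.064, 0.087, -0.03], "twist": [0, 0, 0]},
    {"xyz": [0.064, 0.087, -0.06], "twist": [0, 0, 0]},
    {"xyz": [0.064, 0.087, -0.085], "twist": [0, 0, 0]},
    {"xyz": [0.064, 0.087, -0.1], "twist": [0, 0, 0]},
    {"xyz": [0.064, 0.087, -0.1], "twist": [0, 0, 0]},
    {"xyz": [0.064, 0.087, -0.1], "twist": [0, 0, 0]},
  ],
  fingers=255,
)

```text
time: 1.9
tool_pos: [0.503, -0.0682, 0.1724]
ee_rot: [-1.573, 0.002, -1.082]
wrist_force: [0.3, 0.4, 0.2]
width: 0.0003
```

Run:
```python
from bench import robot
import cv2,numpy as np
o=robot.get_obs();print(o['tool_pos'],o['width'],o['joint_positions'],o['wrist_force'])
p,d=robot.snapshot("scene");cv2.imwrite("pics/s2.png",p[:,:,::-1])
h=np.array([.528,-.112]);ex=np.array([np.cos(-1.082),np.sin(-1.082)]);ey=np.array([-ex[1],ex[0]])
r=o['tool_pos'][:2]-h;print("box x,y",r@ex,r@ey)
```

```text
[ 0.50297803 -0.06822206  0.17243591] 0.00026763163551313664 [-2.46487291e-01  6.58048814e-03  1.53592290e+00 -9.92281288e-05
  1.60195362e+00  8.35699119e-01] [0.28466016 0.3918859  0.15774285]
box x,y -0.05040088733766326 -0.001535342654075028
```

View pics/s2.png

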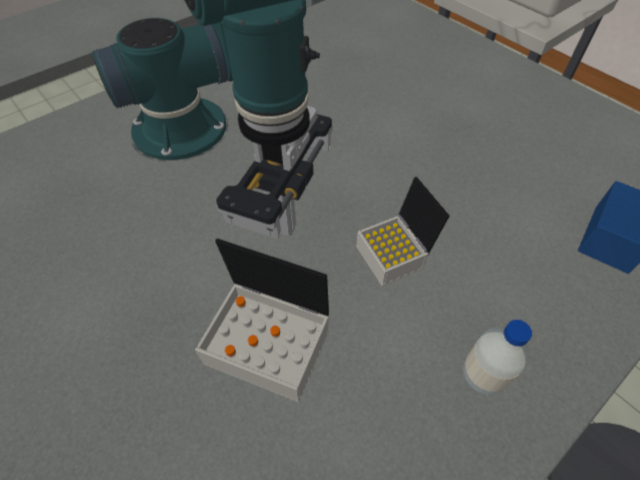

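The closed fingers are behind the lid at about (290,215), centred on it. I'll push along the arc to roughly 0.9 rad first.

Emit:
step_arm(
  commands=[
    {"xyz": [0.0094, -0.0177, -0.003], "twist": [0, 0, 0]},
    {"xyz": [0.0188, -0.0353, -0.006], "twist": [0, 0, 0]},
    {"xyz": [0.0235, -0.0442, -0.008], "twist": [0, 0, 0]},
    {"xyz": [0.0282, -0.053, -0.011], "twist": [0, 0, 0]},
    {"xyz": [0.0329, -0.0618, -0.014], "twist": [0, 0, 0]},
    {"xyz": [0.0376, -0.0706, -0.019], "twist": [0, 0, 0]},
    {"xyz": [0.041, -0.077, -0.024], "twist": [0, 0, 0]},
    {"xyz": [0.0445, -0.0835, -0.03], "twist": [0, 0, 0]},
    {"xyz": [0.0445, -0.0835, -0.03], "twist": [0, 0, 0]},
    {"xyz": [0.0445, -0.0835, -0.03], "twist": [0, 0, 0]},
  ],
  fingers=255,
)

```text
time: 2.78
tool_pos: [0.5477, -0.1519, 0.1421]
ee_rot: [-1.573, 0.002, -1.083]
wrist_force: [-1.4, 1.2, 0.8]
width: 0.0004
```

```bash
cat > m.py <<'E'
import sys
from bench import robot
from h import *
n=sys.argv[1]
o=robot.get_obs();print(o['time'],o['tool_pos'],o['wrist_force'])
hh=np.array([.528,-.112]);ex=np.array([np.cos(-1.082),np.sin(-1.082)]);ey=np.array([-ex[1],ex[0]])
r=o['tool_pos'][:2]-hh;print("box x,y,z",r@ex,r@ey,o['tool_pos'][2])
for cam in("scene","top"):
    p,d=robot.snapshot(cam);z=dict(p=p,d=d,**robot.camera_info(cam));cv2.imwrite(f"pics/{cam}{n}.png",p[:,:,::-1])
    X,pp,_=cloud(z);r=X[...,:2]-hh;bx=r@ex;by=r@ey
    m=(d>0)&(pp.max(-1)<70)&(bx>-.03)&(bx<.13)&(abs(by)<.078)&(X[...,2]>.066)&(X[...,2]<.186)
    m=(cv2.erode(m.astype(np.uint8),np.ones((3,3)))>0)&((abs(by)>.025)|(cam=="scene"))
    P=np.stack([bx,by,X[...,2]],-1)[m]
    if len(P)<50: print(cam,"few");continue
    c,nn,s,k=plane(P);nn*=np.sign(nn[0]);print(cam,"c",c,"n",nn,"rms",s,k,"lid angle",np.arctan2(nn[0],-nn[2]))
E
python3 m.py 3
```

```text
2.7833 [ 0.54770044 -0.15189295  0.14207953] [-1.38852893  1.15425156  0.79580068]
box x,y,z 0.0444720446375065 -0.0013387833713701311 0.14207953111260532
scene c [0.04478403 0.03688846 0.12357834] n [ 8.01866217e-01 -4.37240450e-04 -5.97503455e-01] rms 0.00024646298825704307 895 lid angle 0.9304121898417621
top c [ 0.03990568 -0.01059938  0.11628008] n [ 0.80243338 -0.00100487 -0.59674087] rms 0.0008691122922318287 1643 lid angle 0.9313625623286277
```

View pics/scene3.png

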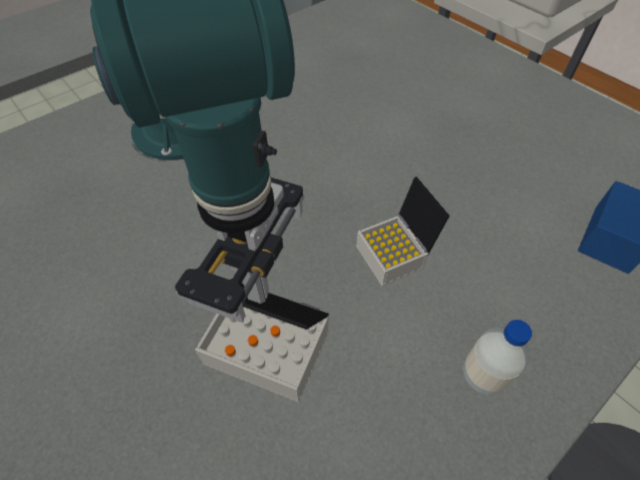

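Both cameras put the lid at 0.931 rad, with the contact holding and the lid at about (290,312). I'll add a last push of about 0.145 rad.

Emit:
step_arm(
  commands=[
    {"xyz": [0.0016, -0.003, -0.003], "twist": [0, 0, 0]},
    {"xyz": [0.0033, -0.0062, -0.006], "twist": [0, 0, 0]},
    {"xyz": [0.0049, -0.0092, -0.009], "twist": [0, 0, 0]},
    {"xyz": [0.0049, -0.0092, -0.009], "twist": [0, 0, 0]},
    {"xyz": [0.0049, -0.0092, -0.009], "twist": [0, 0, 0]},
  ],
  fingers=255,
)

```text
time: 3.3
tool_pos: [0.553, -0.1611, 0.1339]
ee_rot: [-1.571, 0.001, -1.082]
wrist_force: [-0.7, -0.3, 0.7]
width: 0.0002
```

```bash
python3 m.py 4
```

```text
3.3 [ 0.55299438 -0.16107315  0.13393187] [-0.73897098 -0.27194637  0.69202004]
box x,y,z 0.05506307049462228 -0.0009754591648923314 0.1339318711938931
scene c [0.04948719 0.03363616 0.11542392] n [ 7.26121538e-01 -6.22992845e-04 -6.87566087e-01] rms 0.00034397063154867824 1490 lid angle 0.8126643683617276
top c [ 0.04956897 -0.00620792  0.11434121] n [ 0.72628884 -0.0024064  -0.68738543] rms 0.0009695340379137386 1654 lid angle 0.8129105828472882
```

Emit:
step_arm(
  commands=[
    {"xyz": [0.0009, -0.0018, -0.0018], "twist": [0, 0, 0]},
    {"xyz": [0.0009, -0.0018, -0.0018], "twist": [0, 0, 0]},
    {"xyz": [0.0009, -0.0018, -0.0018], "twist": [0, 0, 0]},
    {"xyz": [0.0009, -0.0018, -0.0018], "twist": [0, 0, 0]},
    {"xyz": [-0.001, 0.002, 0.01], "twist": [0, 0, 0]},
    {"xyz": [-0.004, 0.008, 0.025], "twist": [0, 0, 0]},
    {"xyz": [-0.01, 0.02, 0.05], "twist": [0, 0, 0]},
    {"xyz": [-0.02, 0.04, 0.08], "twist": [0, 0, 0]},
    {"xyz": [-0.04, 0.06, 0.11], "twist": [0, 0, 0]},
    {"xyz": [-0.06, 0.07, 0.12], "twist": [0, 0, 0]},
    {"xyz": [-0.09, 0.07, 0.12], "twist": [0, 0, 0]},
    {"xyz": [-0.12, 0.07, 0.12], "twist": [0, 0, 0]},
  ],
  fingers=255,
)

```text
time: 4.4
tool_pos: [0.4327, -0.0902, 0.257]
ee_rot: [-1.568, -0.003, -1.08]
wrist_force: [0.2, 0.5, 0.4]
width: 0.0007
```

```bash
python3 m.py 5
python3 - <<'E'
import cv2,numpy as np
for c in("scene","top"):
    a=cv2.imread(f"pics/{c}0.png");b=cv2.imread(f"pics/{c}5.png")
    s=(slice(170,290),slice(350,460)) if c=="scene" else (slice(185,280),slice(190,290))
    print(c,"tip box diff",cv2.absdiff(a[s],b[s]).mean())
E
```

```text
4.4 [ 0.43273442 -0.0901643   0.25702604] [0.20851266 0.50277603 0.42851111]
box x,y,z -0.06401195687416847 -0.07385661034712039 0.25702604045241556
scene c [0.05120167 0.00235297 0.11513075] n [ 7.12892043e-01 -4.97593783e-04 -7.01273618e-01] rms 0.0003585069522471158 2988 lid angle 0.793613724409445
top c [0.05194256 0.0419389  0.11449331] n [ 0.7125321   0.00134098 -0.70163823] rms 0.000998657670786989 1626 lid angle 0.7931013740746898
scene tip box diff 0.7823989898989899
top tip box diff 20.24480701754386
```

View pics/scene5.png

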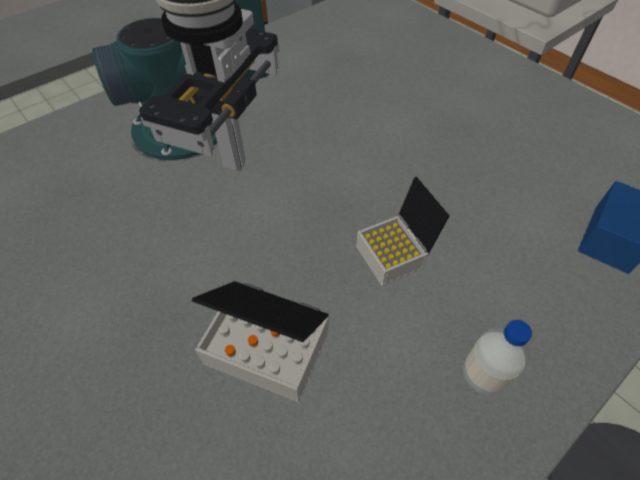

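The lid now slopes at 0.793 rad (45.4°), seen at about (262,308), and the tip box at (400,240) looks unchanged. The top-view difference of 20 around the tip box may be the arm in the way, so I'll check that before handing in.

View pics/top5.png

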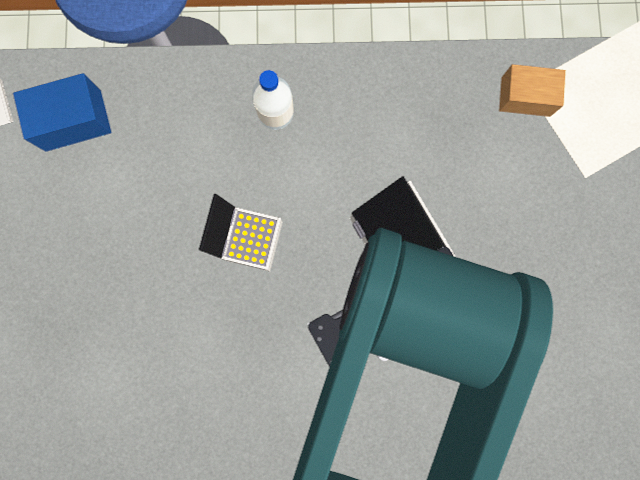

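The arm doesn't cover the tip box, which still appears at (240,235). The whole image looks brighter, so I'll check whether exposure explains the difference.

Run:
```python
import cv2,numpy as np
a=cv2.imread("pics/top0.png",0).astype(np.float32);b=cv2.imread("pics/top5.png",0).astype(np.float32)
print("plain table",a[300:400,50:150].mean(),b[300:400,50:150].mean())
s=(slice(185,280),slice(190,290));print("corr",np.corrcoef(a[s].ravel(),b[s].ravel())[0,1],cv2.phaseCorrelate(a[s].copy(),b[s].copy()))
from bench import robot
from h import *
p,d=robot.snapshot("top");d0=np.load("pics/top0.npz")['d'];e=abs(d-d0)[s];print("depth diff median/95%",np.median(e),np.percentile(e,95),(e>.006).mean())
p,d=robot.snapshot("scene");e=abs(d-np.load("pics/scene0.npz")['d'])[170:290,350:460];print(np.median(e),np.percentile(e,95),(e>.006).mean())
```

```text
plain table 148.639 171.9578
corr 0.995972117284661 ((0.02447782089895867, -0.03261313273885236), 0.9712419970830282)
depth diff median/95% 0.0015643537 0.004714802 0.019473684210526317
0.0013267696 0.003997922 0.01053030303030303
```

The difference is exposure only: the tip box hasn't moved (shift under 0.04 px). Handing in.

```bash
python3 m.py 6; python3 -c "
from bench import robot
print(robot.close_job())"
```

```text
4.6 [ 0.43315023 -0.09079597  0.25579514] [0.53661265 0.40446033 0.44405379]
box x,y,z -0.06325900395691235 -0.07378610268489989 0.25579513858649217
scene c [0.05104153 0.00185309 0.1149574 ] n [ 7.12821966e-01 -4.90156041e-04 -7.01344854e-01] rms 0.00035805155058114867 3002 lid angle 0.7935137974328396
top c [0.05126576 0.04924677 0.11387165] n [ 0.71313859 -0.00185092 -0.70102063] rms 0.0009359391602469132 1386 lid angle 0.7939669783008934
the job is handed in; nothing more can be done
None
```

The larger box's lid now slopes over the tubes at about 45.5°, and the job is handed in. I pushed it down from behind with the closed fingertips in three small steps, then moved the arm clear.

- **Lid angle:** the last check put it at 0.794 rad in both cameras. It had not changed since the arm let go, and the arm was well clear.
- **Tip box:** it has not moved. A plain picture comparison from the top camera did flag a difference there, but that was the camera's exposure changing: the image shift was under 0.04 pixels and the depth matched within noise.
- **Time and force:** the job took about 4.7 s, and the wrist force stayed around 2 N in the readings after each move.
- **Slip along the way:** one move call was refused for a missing field; nothing moved, and I resent it.

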